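# Clip a bag handle's snap hook onto the ring of a bag panel

## Robot

A 6-joint arm with a two-finger parallel gripper is mounted at the origin on the work surface. World frame = base frame: x ahead of the robot, y to its left, z up, the work surface at z = 0. Lengths are in mm, angles in degrees, forces in N, time in s.
With the tool pointing down it reaches from about 300 to 850 mm from the base axis. Payload 4.2 kg.
Tool frame: the origin (TCP) lies on the centre line of the jaws, within the pads' length; the fingertips stand env.nose_length ahead of it and the grasp point (between the pads) lies 2 mm behind it (env.nose_length is the distance from the TCP to the fingertips, in mm); z points along the fingers, y is the direction in which the jaws open and shut (so a half turn about z gives the same grasp; the last joint's range is limited). The gripper opens to 91 mm and grips with 3 to 60 N. Pads are 32 mm wide; open, the fingers measure 118 mm over their backs; the gripper's body (76 mm by 178 mm) begins 60 mm behind the grasp point.
Start: joints at [73.854, 18.312, 89.639, -0, 72.044, -1.146], TCP at [148.822, 555.422, 230.976] pointing down, gripper open.
Joint ranges: [-177.97, 177.97], [-48.28, 115.42], [12.27, 149.76], [-77.06, 257.06], [2.81, 150.46], [-146.56, 146.56]. Speed limits (degrees/s): [147.25, 147.25, 180, 180, 180, 180].

## Interface

Orientations are given as [roll, pitch, yaw] about the fixed x, y, z axes, in that order (R = Rz(yaw) Ry(pitch) Rx(roll)).
In Python, from workcell import env gives the robot as it stands. The module is installed in compiled form; this text tells all that it offers.
- The arm moves only by the tool jog_arm, never from a script. Its argument "deltas" is a list that holds one entry, the list of rows, each a list of 5 numbers: the shift along the tool's x, y, z in m, then the turn about the tool's z in degrees, then the finger opening in m, from 0 to 0.0912. A call has 1 to 20 rows; each row is the pose to reach, as a shift and turn from the pose commanded when the call began, along the tool's axes at that moment; what a row does not reach only later rows make up. A row lasts 1/12 s, in which the tool goes at most 41.7 mm and 7.16 degrees, less where a joint would pass 70% of its speed; a pose out of reach is approached as far as the arm can. A call with a gripper value outside its range is refused whole. The fingers move at their own pace and stop on an object; "grip_force" is the grip in N (left out, the last holds). Time passes only in rows, so rows that repeat a pose let the fingers close. It gives the time, the measured TCP pose, the force and the opening at its end, in the units of the state.
- env.state(): the state, without advancing time (a new reading comes with each control period).
- env.grab_frame(name): name is "side" or "top" or "wrist"; returns the picture (480x640x3 uint8, red, green, blue); there is no depth.
- env.camera_params(name): a dict with "fx", "fy", "cx", "cy" (pixels), "xyz" and "orientation" of the camera in the world. Camera axes: x right, y down, z forward; pixel columns grow to the right and rows downward; lengths in mm; the calibration is good to about 2 mm. A picture is of the moment at which its call begins: read the wrist's pose just before it. camera_params takes no time and is no camera call; for the wrist camera it gives the pose at the moment of the call.
- env.job_done(): hands the job in, once; it reports no verdict.
Trained networks look in the newest picture that a camera, given by its name, has taken for a name from the list of things; names that differ only in an ending like _2 or _b are one class to them, and where a whole thing is asked for, a point or a joint stands for the part that bears it (a point fixed in the world has none). Each returns a list of dicts, best first, with "conf" (0 to 1); they miss things now and then, are a little off and sometimes report something else, mostly with a low value. They report only what shows in the picture. A call takes as long as a camera call. They do not tell look-alikes from the thing itself.
- env.look_for(camera, label): "xyz" ([x, y, z] in mm, in world coordinates, good to about 4 mm: the middle of the surface that is visible of it).
The state is a dict: "time_s": time; "qpos": joint angles; "qvel": joint speeds; "effort": joint torques, N m; "ee_pos": TCP position; "ee_rot": TCP orientation; "force": force on the tool from outside, world axes, zero at the start; "torque": the same for the moment, N m; "gripper_width": finger opening in mm.
Only numpy, scipy, OpenCV 4.12 (cv2) and the standard library are available. Lean on these libraries where they do the work, as an engineer would, in place of code of your own. Each camera call takes 0.05 s, during which the arm holds its last target.

## Task

Clip the wooden bag handle onto the red bag panel: push the sprung gate of its steel snap hook against one of the upright sides of the panel's steel ring until the ring is inside the hook and the gate has snapped fully shut behind it. Leave the handle lying flat on the panel, clipped on and let go, and leave the two thread spools and the button jar where they stand.

Things in the scene. Friction and masses are not known exactly. Their poses are not given: they have to be found in the camera images.
- handle: Loose bag handle, 154 mm long, about 150 g, lying flat, snap hook at its +x end. Origin: underside, below the grip; x runs along the handle towards the hook, y to the left of that, z up. Dark wooden grip bar x = -50 to +40 mm, 22 mm wide (y), 20 mm high (grip it here across its width), small brass ends. The hook's bars, 7 mm thick, lie in the plane z = 10 mm.
- hook_mouth (a point): Middle of the hook's mouth, at handle x = 88, y = 0, z = 10 mm; axes as the handle's. The bright steel hook is a C from handle x = 46 to 98 mm, its inside 26 mm wide (y = -9.5 to +16.5 mm) and reaching back to x = 53 mm. The mouth faces +x, 19 mm wide (y = -9.5 to +9.5 mm) and is closed by the gate; the hooked nose is on the +y side.
- gate (a joint): Sprung black gate across the mouth, a 6 mm bar pivoted at handle x = 88, y = -13 mm, 27 mm long. 0 rad = shut (along y), growing as it swings into the hook (inwards only), at most 1.4. Spring 0.04 N m shut, 0.09 at 1.2 rad: 3 to 8 N of push. A bar entering at y = 0 opens it about 1.1 rad; it snaps shut once the bar is in as far as handle x = 61 mm.
- panel: Stiff red bag panel, 200 x 130 x 8 mm, fixed. Origin: centre of its underside; x along its length, z up. A fixed steel ring (arch of 6 mm round bar, 43 mm high over the panel) stands on it in the plane y = 0, its two upright sides at x = +30 and +76 mm (axes), straight for the lowest 22 mm. The 127 mm of panel between its -x edge and the ring are free.
- ring_near (a point): Point on the axis of the ring's upright side at panel x = +30 mm, 10 mm above the panel's top (the height of the hook's plane when the handle lies on the panel). A handle pointing along the panel's +x direction meets this side first.
- ring_far (a point): The same point on the ring's other upright side, at panel x = +76 mm.
- spool_blue: Thread spool with blue thread, 38 mm across, 50 mm high, standing; origin at the centre of its underside. Bystander.
- spool_gold: Thread spool with yellow thread, the same size. Bystander.
- button_jar: Amber jar with a brass lid, 48 mm across, 58 mm high, standing; origin at the centre of its underside. Bystander.
There are look-alikes about, which are no part of the job. Several things look just like the handle: the one meant starts farthest to the robot's left.

How it is judged (in metres and radians):
On the way:
1. the ring pushes the hook's gate open (value of joint gate above 0.4 rad and contact force between panel and handle above 0.3 N), for 0.04 s.
At the end, for the whole second after the job is handed in: One upright side of the ring is inside the hook (its axis between x = 50 and 86 mm and y = -12 and 19 mm in the handle's frame), the gate is shut (below 0.12 rad), and the handle lies at rest, flat within 0.2 rad, on the panel (origin less than 16 mm above the panel's underside), let go (value of joint gate below 0.12 rad and ((x of ring_near in the frame of handle between 0.05 and 0.086 m and y of ring_near in the frame of handle between -0.012 and 0.019 m) or (x of ring_far in the frame of handle between 0.05 and 0.086 m and y of ring_far in the frame of handle between -0.012 and 0.019 m)) and angle between handle's own z axis and vertical below 0.2 rad and z of handle in the frame of panel below 0.016 m and linear speed of handle below 0.02 m/s); the robot touches nothing.
It fails at once if a spool or the button jar is moved by more than 30 mm (distance of any of spool_blue, spool_gold, button_jar from where it was at the start of the episode above 0.03 m).
It also fails if it takes over 40 s, if anything falls off the work surface, if the arm or the gripper's body presses on something with over 40 N, if the wrist force passes 120 N, or if a joint passes its speed limit or range.

## Working session

There is one attempt and no reset: what is moved stays moved. The work goes in short steps, Python scripts to look and compute and a tool call to move; the robot and the scene stay as the last step left them, time stands still between calls to the robot, and variables do not carry over. Pictures are saved under pics/ and viewed, and the job is handed in when it is done.

Besides the shell and the picture viewer there is one more tool, called after "Emit:" as a command line: name --argument value ..., lists and objects as JSON in quotes. jog_arm: Moves the arm, as the interface text tells. Its arguments: {"type":"object","properties":{"deltas":{"type":"array"},"grip_force":{"type":"number"}},"required":["deltas"]}

```bash
mkdir -p pics
python3 - <<'E'
from workcell import env
import cv2
s=env.state(); print({k:(v) for k,v in s.items()}); print(env.nose_length)
for n in ("top","side","wrist"):
    print(n,env.camera_params(n))
    cv2.imwrite(f"pics/{n}0.png",env.grab_frame(n)[:,:,::-1])
for l in ("handle","panel","spool_blue","spool_gold","button_jar"):
    for d in env.look_for("top",l)[:6]: print(l,d)
E
```

```text
{'time_s': 0.0, 'qpos': array([ 7.38540083e+01,  1.83516659e+01,  8.97080735e+01, -3.04129889e-04,
        7.20438267e+01, -1.14350574e+00]), 'qvel': array([ 0.04548136, -0.0234389 , -0.09575903, -0.08537324,  0.06059503,
        0.00309455]), 'effort': array([-1.33182635e-03, -4.12444532e+01, -2.31967592e+01,  7.25271623e-02,
        4.60960774e-02, -1.73750946e-04]), 'ee_pos': array([148.6862629 , 554.93633789, 230.1087148 ]), 'ee_rot': array([-1.79896449e+02, -1.77773819e-03,  1.64997606e+02]), 'force': array([-0.33736206, -0.30291806,  0.24717527]), 'torque': array([-0.00165383, -0.01151598, -0.00425052]), 'gripper_width': 91.11996170503846}
17.0
top {'fx': 593.9728589698678, 'fy': 593.9728589698678, 'cx': 321.1423704955473, 'cy': 258.73755433371815, 'xyz': array([ 4.20768564e+02, -4.88249556e-01,  9.71135345e+02]), 'orientation': array([-1.68770829e+02,  1.65506920e-02, -8.97305603e+01])}
side {'fx': 459.7653146644928, 'fy': 459.7653146644928, 'cx': 310.05711984185854, 'cy': 233.9074784355348, 'xyz': array([139.49072648, 428.35091452, 404.00856625]), 'orientation': array([-118.30535944,    0.18715427, -132.17599238])}
wrist {'fx': 402.1018375198943, 'fy': 402.1018375198943, 'cx': 315.5169384050491, 'cy': 239.02535985745772, 'xyz': array([ 81.90737983, 572.33569757, 383.93399709]), 'orientation': array([1.65846457e+02, 1.57010957e-02, 7.49751550e+01])}
handle {'xyz': [836.0, -192.4, 18.5], 'conf': 0.77}
handle {'xyz': [357.5, -47.7, 18.2], 'conf': 0.7}
handle {'xyz': [819.7, 37.0, 17.5], 'conf': 0.62}
handle {'xyz': [538.4, 184.1, 21.1], 'conf': 0.56}
panel {'xyz': [529.4, -208.5, 4.5], 'conf': 0.84}
spool_blue {'xyz': [568.7, 20.4, 48.3], 'conf': 0.63}
spool_gold {'xyz': [475.4, 20.4, 49.8], 'conf': 0.87}
button_jar {'xyz': [674.2, 15.8, 54.6], 'conf': 0.74}
```

View pics/top0.png

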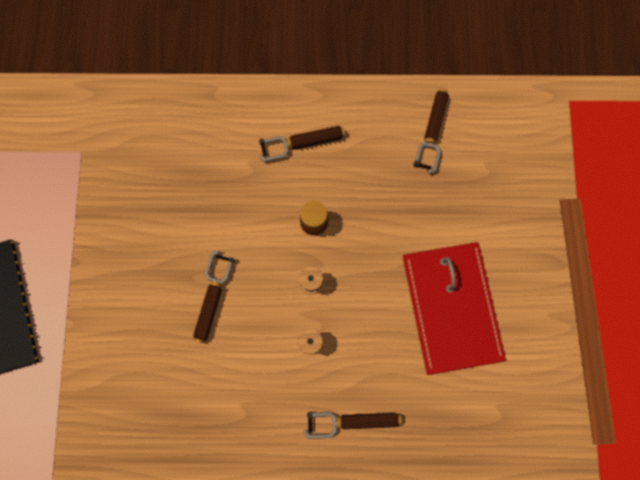

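View pics/side0.png

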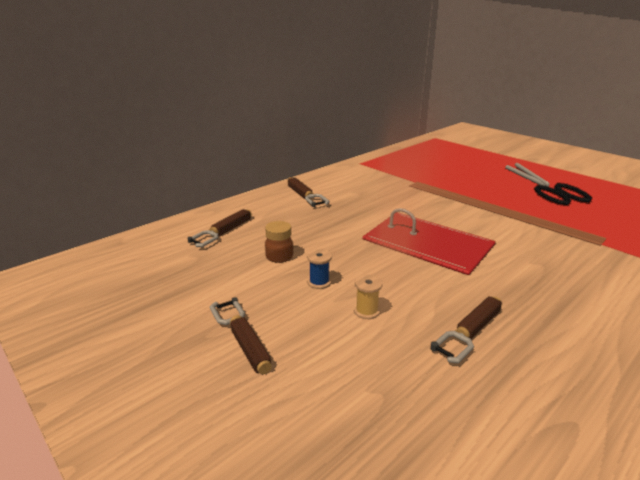

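View pics/wrist0.png

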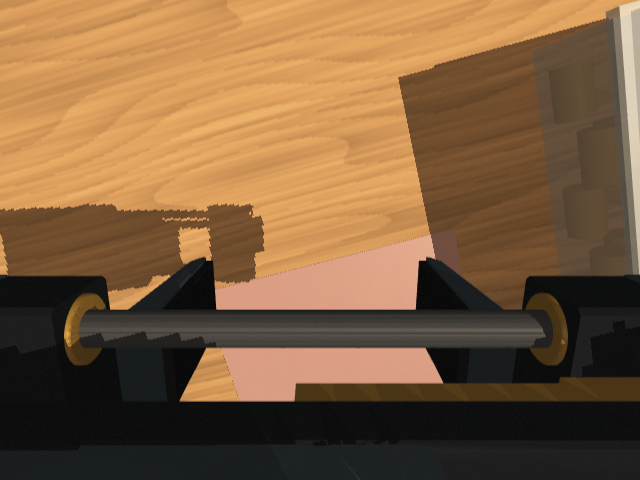

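```bash
cat > h.py <<'E'
from workcell import env
import cv2, numpy as np
from scipy.spatial.transform import Rotation as R
def cam(n):
    p=env.camera_params(n); return p,R.from_euler('xyz',p['orientation'],degrees=True).as_matrix(),np.array(p['xyz'])
def px2w(n,u,v,z,c=None):
    p,M,t=c or cam(n)
    d=M@np.array([(u-p['cx'])/p['fx'],(v-p['cy'])/p['fy'],1.]); return t+d*(z-t[2])/d[2]
def w2px(n,P,c=None):
    p,M,t=c or cam(n); q=(np.atleast_2d(P)-t)@M
    return np.c_[p['fx']*q[:,0]/q[:,2]+p['cx'],p['fy']*q[:,1]/q[:,2]+p['cy']]
def crop(src,u0,v0,w,h,k,dst):
    im=cv2.imread(src)[v0:v0+h,u0:u0+w]; cv2.imwrite(dst,cv2.resize(im,None,fx=k,fy=k,interpolation=cv2.INTER_CUBIC))
E
python3 - <<'E'
from h import *
crop('pics/top0.png',180,240,75,110,5,'pics/c1.png')
crop('pics/top0.png',395,235,120,145,4,'pics/c2.png')
E
```

```text
(no output)
```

View pics/c1.png

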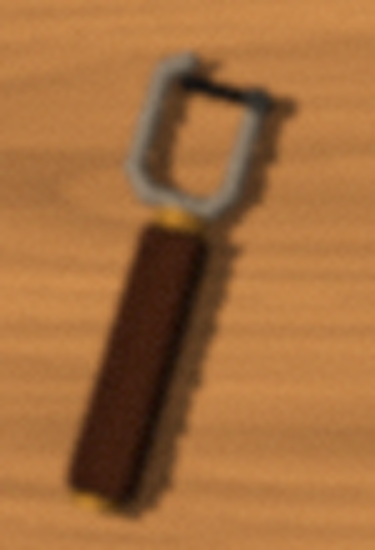

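View pics/c2.png

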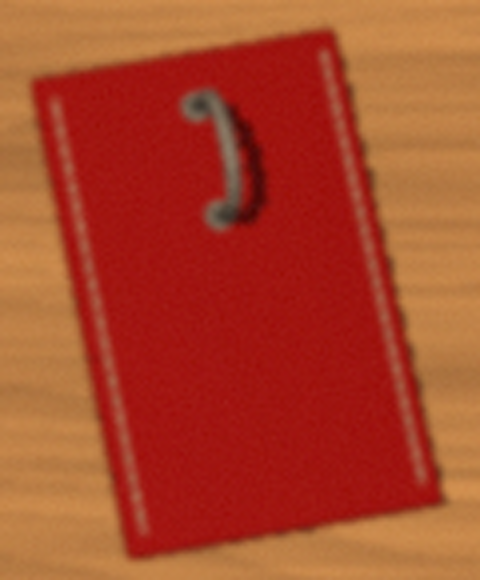

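Run:
```python
from h import *
from scipy.optimize import least_squares
c=cam('top')
m=np.array([[40,11,20],[40,-11,20],[-50,11,20],[88,-13,12],[47,0,12],[-57,0,10]],float)
p=np.array([[150,225],[207,238],[70,487],[257,98],[178,212],[90,503]])/5.+[180,240]
def T(q):
    a=q[2];return np.c_[q[0]+m[:,0]*np.cos(a)-m[:,1]*np.sin(a),q[1]+m[:,0]*np.sin(a)+m[:,1]*np.cos(a),m[:,2]]
r=least_squares(lambda q:(w2px('top',T(q),c)-p).ravel(),[530,184,-.2]);print(r.x[:2],np.degrees(r.x[2]),r.fun.round(1))
P=np.array([[33,78],[332,30],[443,502],[130,557]])/4.+[395,235]
m=np.array([[100,65,8],[100,-65,8],[-100,-65,8],[-100,65,8],[30,0,10],[76,0,10]],float)
P=np.vstack([P,np.array([[221,215],[199,105]])/4.+[395,235]])
p=P
r=least_squares(lambda q:(w2px('top',T(q),c)-p).ravel(),[530,-208,.2]);print(r.x[:2],np.degrees(r.x[2]),r.fun.round(1))
m[4:,2]=18;print(T(r.x)[4:])
```

```text
[526.76751334 181.98407631] -14.261611182296907 [-1.4 -1.7  0.2 -1.  -1.7  0.   0.4  0.1  1.6 -0.8  1.   3.2]
[ 533.39753476 -215.26684432] 9.963772512920436 [-0.8 -0.5  1.2 -1.4  0.9  0.9 -0.5  1.1 -0.2 -0.2 -0.6  0. ]
[[ 562.94505532 -210.07608052   18.        ]
 [ 608.25125351 -202.11690937   18.        ]]
```

Emit:
jog_arm --deltas '[[[-0.04,-0.022,0.01,0,0.05],[-0.075,-0.042,0.02,-0.7,0.05],[-0.11,-0.061,0.03,-0.7,0.05],[-0.145,-0.081,0.04,-0.7,0.05],[-0.18,-0.1,0.05,-0.7,0.05],[-0.215,-0.12,0.06,-0.7,0.05],[-0.25,-0.139,0.065,-0.7,0.05],[-0.285,-0.158,0.07,-0.7,0.05],[-0.32,-0.178,0.075,-0.7,0.05],[-0.355,-0.197,0.08,-0.7,0.05],[-0.39,-0.217,0.085,-0.7,0.05],[-0.425,-0.236,0.09,-0.7,0.05],[-0.455,-0.253,0.09,-0.7,0.05],[-0.472,-0.262,0.09,-0.7,0.05],[-0.472,-0.262,0.09,-0.7,0.05],[-0.472,-0.262,0.09,-0.7,0.05]]]' --grip_force 30

```text
time_s: 1.73
ee_pos: [537.2, 179.5, 140.7]
ee_rot: [180.0, -0.0, 165.6]
force: [-0.6, 0.5, 0.3]
gripper_width: 49.7
```

Run:
```python
from h import *
s=env.state();print(s['ee_pos'],s['ee_rot'],s['qpos'])
c=cam('wrist');im=env.grab_frame('wrist')[:,:,::-1].copy();cv2.imwrite('pics/w1.png',im)
a=np.radians(-14.26)
for x,y,z in [[40,11,20],[40,-11,20],[-50,11,20],[-50,-11,20],[88,-13,12],[47,0,12],[88,9.5,10]]:
    P=[526.8+x*np.cos(a)-y*np.sin(a),182+x*np.sin(a)+y*np.cos(a),z]
    u,v=w2px('wrist',P,c)[0]; print(x,y,u,v)
    cv2.circle(im,(int(u),int(v)),3,(0,255,0),1)
cv2.imwrite('pics/w1o.png',im)
```

```text
[537.22338346 179.54870823 140.71262916] [ 1.79990849e+02 -4.32332822e-02  1.65569146e+02] [ 1.72999582e+01  2.16544905e+01  9.84501110e+01  3.52678245e-02
  5.99273618e+01 -5.82868659e+01]
40 11 331.2222555749763 278.1849264020505
40 -11 300.7323250806664 278.29928953108936
-50 11 332.0446551168982 150.52722701162855
-50 -11 299.0596786452758 150.6445067559933
88 -13 299.2623611025818 333.767555330233
47 0 315.9792407078391 283.49622756926556
88 9.5 328.40049915733834 332.43686650123306
```

View pics/w1o.png

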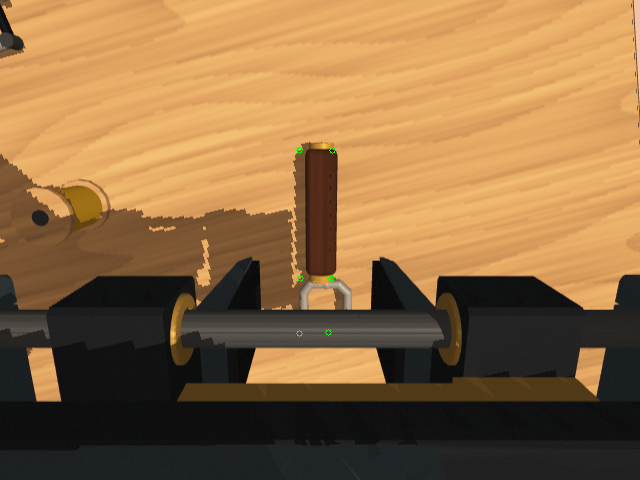

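Emit:
jog_arm --deltas '[[[0,0.0035,0.03,0,0.05],[0,0.0035,0.06,0,0.05],[0,0.0035,0.09,0,0.05],[0,0.0035,0.11,0,0.05],[0,0.0035,0.12,0,0.05],[0,0.0035,0.12,0,0.05],[0,0.0035,0.12,0,0.015],[0,0.0035,0.12,0,0.015],[0,0.0035,0.12,0,0.015],[0,0.0035,0.12,0,0.015],[0,0.0035,0.12,0,0.015],[0,0.0035,0.12,0,0.015]]]' --grip_force 30

```text
time_s: 2.78
ee_pos: [538.4, 183.7, 22.0]
ee_rot: [179.9, 0.1, 165.7]
force: [-1.7, -0.4, 5.3]
gripper_width: 21.4
```

Run:
```python
from h import *
s=env.state();print(s['ee_pos'],s['ee_rot'],s['gripper_width'],s['force'])
cv2.imwrite('pics/w2.png',env.grab_frame('wrist')[:,:,::-1]);cv2.imwrite('pics/t2.png',env.grab_frame('top')[:,:,::-1]);cv2.imwrite('pics/s2.png',env.grab_frame('side')[:,:,::-1])
```

```text
[538.37514168 183.71578275  22.04393727] [1.79941351e+02 8.54101473e-02 1.65696374e+02] 21.367903966151232 [-1.70162772 -0.39869206  5.272992  ]
```

View pics/w2.png

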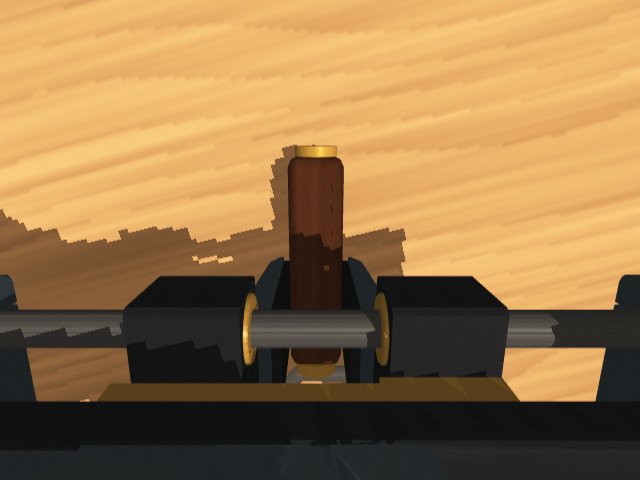

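View pics/s2.png

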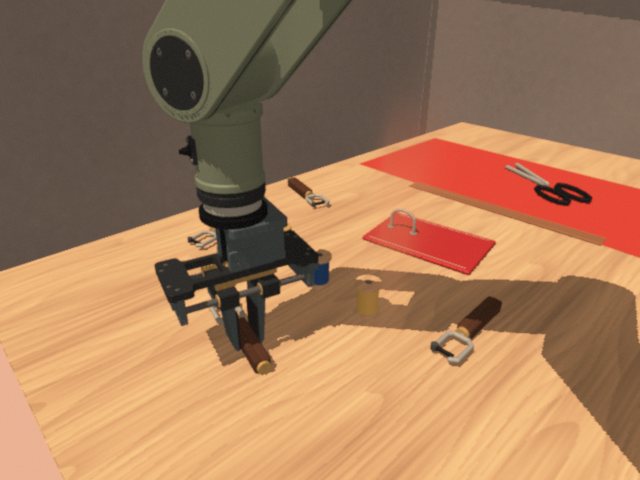

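Emit:
jog_arm --deltas '[[[0,0,-0.02,0,0.015],[0,0,-0.05,0,0.015],[0,0,-0.085,0,0.015],[0,-0.01,-0.115,-1,0.015],[-0.001,-0.035,-0.13,-2,0.015],[-0.002,-0.065,-0.13,-4,0.015],[-0.004,-0.1,-0.13,-6,0.015],[-0.005,-0.135,-0.13,-8,0.015],[-0.006,-0.17,-0.13,-10,0.015],[-0.008,-0.205,-0.13,-12,0.015],[-0.009,-0.24,-0.13,-14,0.015],[-0.01,-0.275,-0.13,-16,0.015],[-0.012,-0.31,-0.13,-18,0.015],[-0.013,-0.345,-0.13,-20,0.015],[-0.014,-0.375,-0.13,-22,0.015],[-0.015,-0.4,-0.13,-23,0.015],[-0.016,-0.415,-0.125,-24.3,0.015],[-0.016,-0.423,-0.12,-24.3,0.015],[-0.016,-0.423,-0.12,-24.3,0.015],[-0.016,-0.423,-0.12,-24.3,0.015]]]'

```text
time_s: 4.6
ee_pos: [448.3, -229.7, 140.3]
ee_rot: [179.9, -0.1, -170.1]
force: [-0.2, -0.2, -1.9]
gripper_width: 21.5
```

Run:
```python
from h import *
s=env.state();print(s['ee_pos'],s['ee_rot'],s['gripper_width'],s['force'],s['qpos'])
for n in ('wrist','top','side'): cv2.imwrite(f'pics/{n}3.png',env.grab_frame(n)[:,:,::-1])
crop('pics/top3.png',390,190,150,220,3,'pics/c3.png')
crop('pics/side3.png',300,120,240,180,3,'pics/c3s.png')
```

```text
[ 448.3119793  -229.66610695  140.3343847 ] [ 1.79903172e+02 -6.15632492e-02 -1.70071710e+02] 21.453774477402725 [-0.2302597  -0.16748562 -1.88444223] [-2.84576778e+01  1.65381458e+01  1.06525446e+02  4.48939485e-02
  5.70447984e+01 -1.28410373e+02]
```

View pics/c3.png

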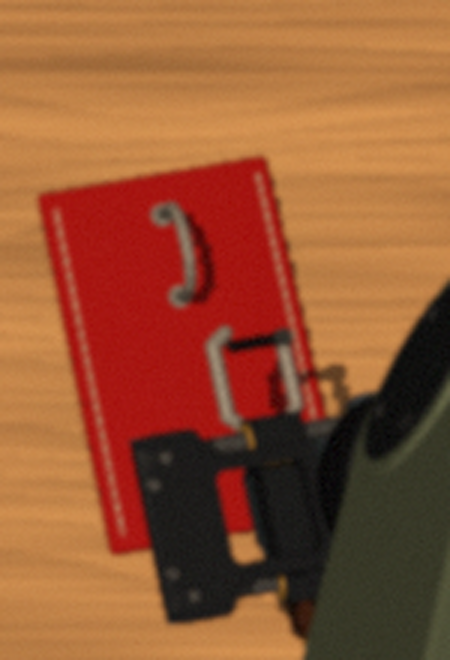

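View pics/c3s.png

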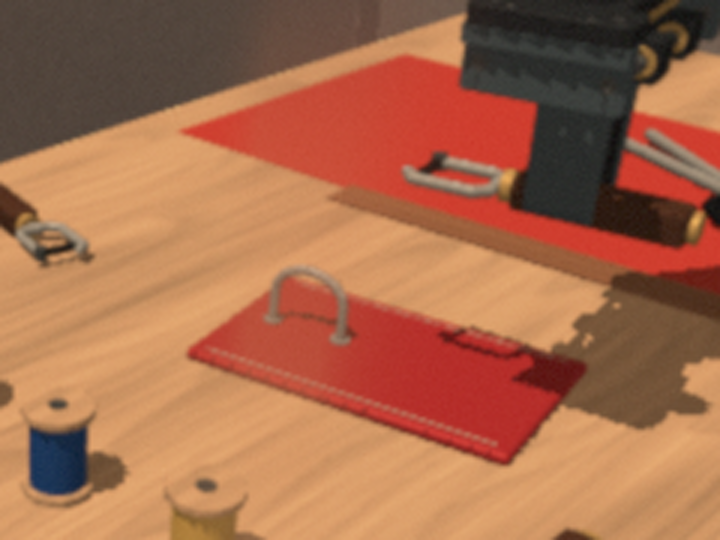

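View pics/wrist3.png

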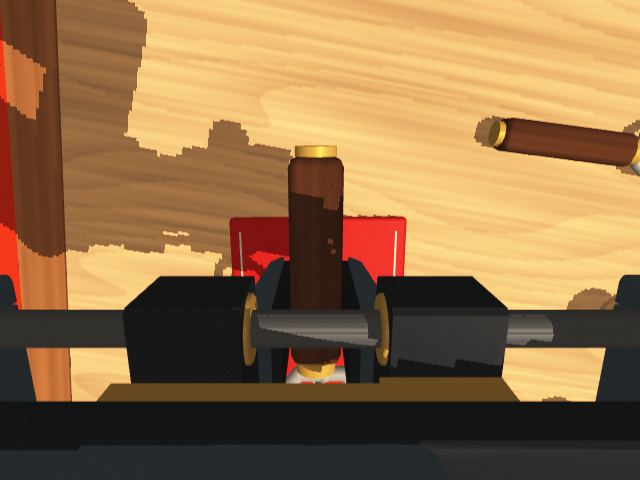

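Emit:
jog_arm --deltas '[[[0,0,0.025,0,0.015],[0,0,0.055,0,0.015],[0,0,0.08,0,0.015],[0,0,0.098,0,0.015],[0,0,0.106,0,0.015],[0,0,0.107,0,0.015],[0,0,0.107,0,0.015]]]'

```text
time_s: 5.33
ee_pos: [449.4, -230.0, 34.3]
ee_rot: [-180.0, 0.0, -170.0]
force: [0.2, 0.2, -1.8]
gripper_width: 21.7
```

Run:
```python
from h import *
s=env.state();print(s['ee_pos'],s['ee_rot'],s['gripper_width'],s['force'])
for n in ('top','side'): cv2.imwrite(f'pics/{n}4.png',env.grab_frame(n)[:,:,::-1])
crop('pics/top4.png',420,235,90,110,5,'pics/c4.png')
crop('pics/side4.png',360,190,150,90,5,'pics/c4s.png')
```

```text
[ 449.39581531 -229.96068382   34.25510368] [-1.79993057e+02  2.24698509e-02 -1.69955052e+02] 21.672415684096077 [ 0.23584988  0.17380947 -1.79372728]
```

View pics/c4.png

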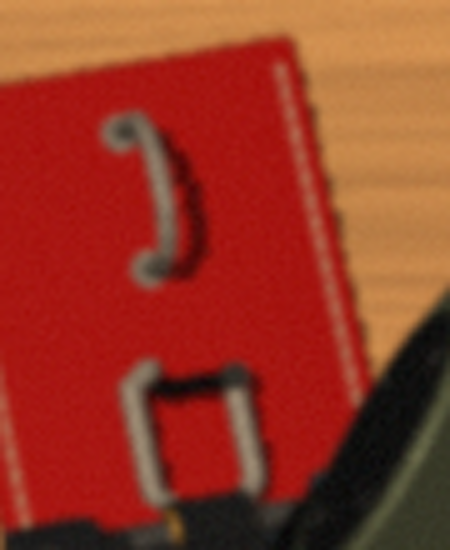

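View pics/c4s.png

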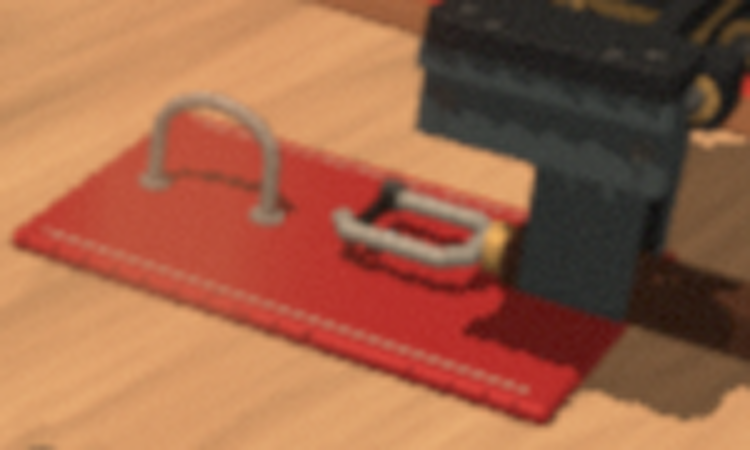

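Run:
```python
from h import *
c=cam('top'); a=np.radians(10.03); ex=np.array([np.cos(a),np.sin(a)]);ey=np.array([-ex[1],ex[0]])
f=lambda u,v,z:px2w('top',u/5+420,v/5+235,z,c)[:2]
N=f(149,268,10);F=f(122,131,10)
d=F-N;print('near',N,'far',F,np.linalg.norm(d),np.degrees(np.arctan2(d[1],d[0])))
hz=22.3
for n,p,y in [('piv',f(237,377,hz+3),-13),('L',f(141,430,hz+2),20),('R',f(246,430,hz+2),-13)]:
    q=p-N; print(n,p,'along',q@ex,'lateral of y=0:',q@ey-y)
T=env.state()['ee_pos'][:2]; print('tcp lat',(T-N)@ey,'along',(T-N)@ex)
cs=cam('side')
for P in ([*N,18],): print(w2px('side',P,cs))
```

```text
near [ 562.83339537 -209.68419873] far [ 608.38943889 -202.49262306] 46.12018930624202 8.970805787925372
piv [ 525.57946732 -233.12201197] along -40.76658351301825 lateral of y=0: -3.591320416670875
L [ 508.63190045 -202.07362913] along -52.047631288980064 lateral of y=0: -3.065806831165599
R [ 508.7882152  -235.50188401] along -57.71569737720145 lateral of y=0: -3.01039190756358
tcp lat -0.8644867689354294 along -114.77662651554685
[[414.45787926 226.99038453]]
```

Emit:
jog_arm --deltas '[[[0,0.0025,0.0025,0,0.015],[-0.006,0.0025,0.0025,0,0.015],[-0.014,0.0025,0.0025,0,0.015],[-0.02,0.0025,0.0025,0,0.015],[-0.024,0.0025,0.0025,0,0.015],[-0.028,0.0025,0.0025,0,0.015],[-0.032,0.0025,0.0025,0,0.015],[-0.036,0.0025,0.0025,0,0.015],[-0.04,0.0025,0.0025,0,0.015],[-0.044,0.0025,0.0025,0,0.015],[-0.044,0.0025,0.0025,0,0.015]]]' --grip_force 45

```text
time_s: 6.35
ee_pos: [491.0, -220.1, 30.9]
ee_rot: [180.0, -0.1, -170.0]
force: [-3.0, -3.3, -3.8]
gripper_width: 21.1
```

Run:
```python
from h import *
s=env.state();print(s['ee_pos'],s['ee_rot'],s['gripper_width'],s['force'])
for n in ('top','side'): cv2.imwrite(f'pics/{n}5.png',env.grab_frame(n)[:,:,::-1])
crop('pics/top5.png',420,235,90,110,5,'pics/c5.png')
crop('pics/side5.png',360,190,150,90,5,'pics/c5s.png')
```

```text
[ 491.04316912 -220.05198839   30.90986044] [ 1.79954748e+02 -1.38530595e-01 -1.69973933e+02] 21.142028845487804 [-3.04304769 -3.29905265 -3.75031934]
```

View pics/c5.png

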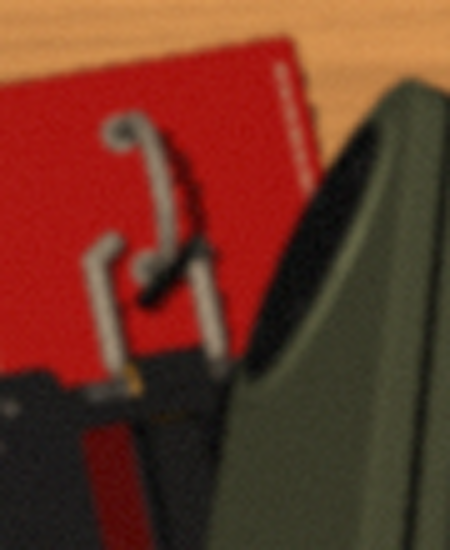

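View pics/c5s.png

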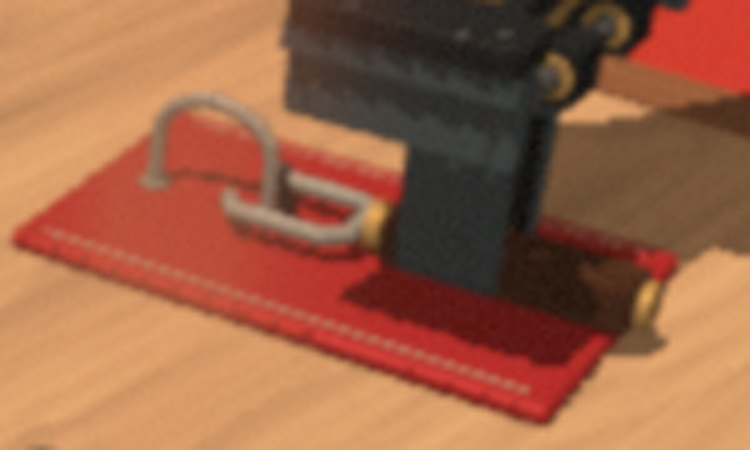

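Emit:
jog_arm --deltas '[[[-0.004,0,0,0,0.015],[-0.008,0,0,0,0.015],[-0.012,0,0,0,0.015],[-0.016,0,0,0,0.015],[-0.02,0,0,0,0.015],[-0.0225,0,0,0,0.015],[-0.025,0,0,0,0.015],[-0.026,0,0,0,0.015],[-0.026,0,0,0,0.015]]]'

```text
time_s: 7.2
ee_pos: [518.0, -215.3, 31.5]
ee_rot: [180.0, 0.1, -170.0]
force: [0.1, 0.2, -1.3]
gripper_width: 21.6
```

Run:
```python
from h import *
s=env.state();print(s['ee_pos'],s['ee_rot'],s['gripper_width'],s['force'])
for n in ('top','side'): cv2.imwrite(f'pics/{n}6.png',env.grab_frame(n)[:,:,::-1])
a=cv2.imread('pics/top6.png')[240:310,420:490];b=cv2.imread('pics/side6.png')[200:270,380:450]
cv2.imwrite('pics/c6.png',cv2.resize(np.hstack([a,b]),None,fx=5.5,fy=5.5,interpolation=cv2.INTER_CUBIC))
```

```text
[ 518.03289014 -215.32847649   31.53442875] [ 1.79996845e+02  6.05259606e-02 -1.69985134e+02] 21.597381091472077 [ 0.11845738  0.18448425 -1.27213392]
```

View pics/c6.png

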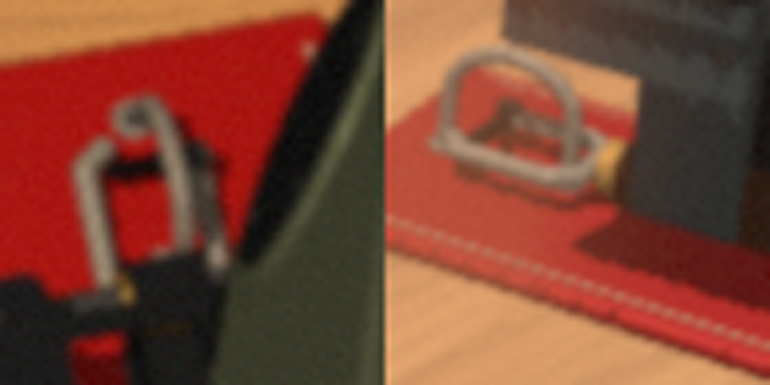

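Emit:
jog_arm --deltas '[[[0.003,0,0,0,0.015],[0.006,0,0.0008,0,0.015],[0.006,0,0.0015,0,0.015],[0.006,0,0.0015,0,0.015],[0.006,0,0.0015,0,0.03],[0.006,0,0.0015,0,0.045],[0.006,0,0.0015,0,0.05],[0.006,0,0.0015,0,0.05],[0.006,0,0.0015,0,0.05],[0.006,0,0.0015,0,0.05],[0.006,0,-0.01,0,0.05],[0.006,0,-0.03,0,0.05],[0.006,0,-0.06,0,0.05],[0.006,0,-0.1,0,0.05],[0.026,0,-0.13,0,0.05],[0.056,0,-0.15,0,0.05],[0.09,0,-0.16,0,0.05],[0.12,0,-0.16,0,0.05],[0.12,0,-0.16,0,0.05],[0.12,0,-0.16,0,0.05]]]'

```text
time_s: 8.97
ee_pos: [398.2, -236.6, 191.9]
ee_rot: [-180.0, 0.1, -170.1]
force: [0.3, -0.2, 0.3]
gripper_width: 49.8
```

Run:
```python
from h import *
s=env.state();print(s['ee_pos'],s['gripper_width'],s['force'])
for n in ('top','side'): cv2.imwrite(f'pics/{n}7.png',env.grab_frame(n)[:,:,::-1])
a=cv2.imread('pics/top7.png')[240:380,400:520];b=cv2.imread('pics/side7.png')[190:274,365:501]
a=cv2.resize(a,None,fx=4,fy=4,interpolation=cv2.INTER_CUBIC);cv2.imwrite('pics/c7.png',a)
cv2.imwrite('pics/c7s.png',cv2.resize(b,None,fx=5,fy=5,interpolation=cv2.INTER_CUBIC))
```

```text
[ 398.20323944 -236.56831756  191.8966505 ] 49.84499898168855 [ 0.28544777 -0.19936587  0.27362732]
```

View pics/c7.png

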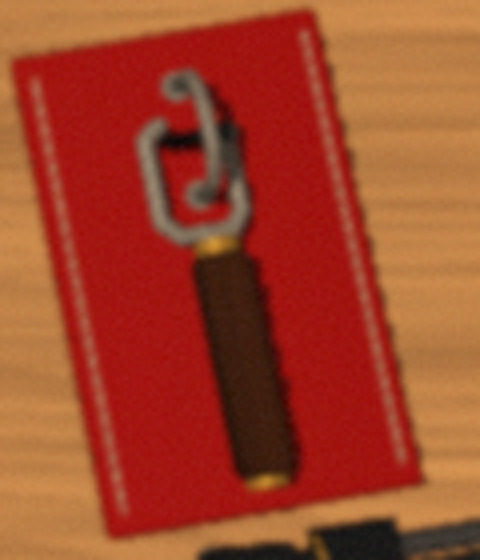

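View pics/c7s.png

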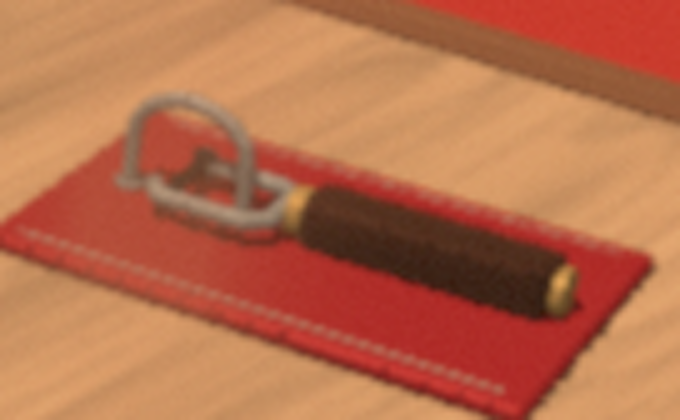

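The near ring side (crop pixel about 203,192) is inside the hook. The gate lies straight across the mouth, from about (165,142) to (230,130), and the handle is flat on the panel with the gripper well clear. I'll check the bystanders quickly, then hand in.

Run:
```python
from h import *
env.grab_frame('top')
for l in ("spool_blue","spool_gold","button_jar"): print(l,env.look_for("top",l)[:1])
print(env.state()['time_s']); print(env.job_done())
```

```text
spool_blue [{'xyz': [567.9, 18.5, 50.7], 'conf': 0.64}]
spool_gold [{'xyz': [475.8, 22.7, 47.3], 'conf': 0.68}]
button_jar [{'xyz': [672.9, 14.8, 53.5], 'conf': 0.96}]
9.2667
the job is handed in; nothing more can be done
None
```

I clipped the leftmost handle onto the panel ring's near upright side, let it go, backed the arm off and handed the job in at 9.3 s.

- **Clip:** I gripped the handle across its wooden bar and pushed the gate against the ring. The pictures showed the gate swing open, by roughly 0.7 rad by eye, and then lie shut across the mouth behind the ring.
- **Final checks:** The last top and side pictures show the near ring side inside the hook, the gate shut, the handle flat on the panel and the gripper clear. The gate angle was judged by eye only, and no verdict is reported.
- **Bystanders:** The spools and the jar read within about 4 mm of their starting positions, which is the detector's own error.
- **Disagreements:** The wrist camera put the handle about 4 mm to one side of my first top-camera estimate. At the ring, the top camera put the hook about 2 mm off where the arm's own position put it. I corrected both before gripping and pushing, by 3.5 mm and 2.5 mm. No check failed.

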